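Tuck a bib flashing under a lapped shingle and hold it for nailing

ROBOT

A 6-joint arm with a two-finger parallel gripper is mounted at the origin on a cart in front of the work surface, level with it; the furniture and walls round the work are solid. World frame = base frame: x ahead of the robot, y to its left, z up, the work surface at z = 0. Lengths are in mm, angles in rad, forces in N, time in s.
With the tool pointing down it reaches from about 425 to 950 mm from the base axis. Payload 3.5 kg.
Tool frame: the origin (TCP) lies midway between the tips of the shut fingers; the grasp point (between the pads) lies 19 mm behind it; z points along the fingers, y is the line along which they close (so a half turn about z gives the same grasp; the last joint's range is limited). The gripper opens to 85 mm and grips with 20 to 120 N. Pads are 22 mm wide; open, the fingers measure 114 mm over their backs; the gripper's body (76 mm by 85 mm) begins 54 mm behind the grasp point. The pads swing forward as they close: fully open they stand 13 mm farther back than shut.
Start: joints at [-1.327, 0.286, 1.577, -0, 1.279, -0.15], TCP at [259.019, -623.31, 231.325] pointing down, gripper open.
Joint ranges: [-2.77, 2.77], [-0.9, 2.22], [0.21, 2.48], [-1.53, 4.67], [0.24, 2.81], [-2.84, 2.84]. Speed limits (rad/s): [2.79, 2.79, 3.14, 3.14, 3.14, 3.14].

INTERFACE

Orientations are given as a unit quaternion [w, x, y, z].
In Python, from station import manip, viewer gives the robot as it stands.
- The arm moves only by the tool drive_tool, never from a script. Its argument "commands" is a list of rows, each a list of 2 entries, a list of its own where there are three numbers: the shift along the world's x, y, z in m, then the turn, a rotation vector about the world's x, y, z in rad. In form: [[[x, y, z], [rx, ry, rz]], ...]. A call has 1 to 10 rows; each row shifts and turns the commanded pose from where the row before left it; what a row does not reach is not made up. A row lasts 1/8 s, in which the tool goes at most 62.5 mm and 10.7 degrees, less where a joint would pass 70% of its speed; a pose out of reach is approached as far as the arm can. A call is refused whole if a number of a shift passes 0.0625 or a number of a turn 0.188, either way. A call with a gripper value outside its range is refused whole. "grip" is the opening, from 0 (shut) to 1 (fully open), set as the call begins (left out, the last holds). The fingers move at their own pace and stop on an object; the grip force is fixed at half the most. Time passes only in rows, so rows that do not move let the fingers close. It gives the time, the measured TCP pose, the force, the opening and the grip force at its end, in the units of the state.
- manip.sense(): the state, without advancing time (a new reading comes with each control period).
- viewer.grab_frame(name): name is "side" or "top" or "wrist"; returns a dict with "image" (384x512x3 uint8, red, green, blue), "range_z" (384x512 float32, mm along the optical axis (not along the pixel's ray), 0 where there is no reading), "camera_matrix" (3x3 intrinsics, pixels), "rvec" (rotation vector, rad) and "tvec" (3), from world to camera coordinates, as OpenCV has them; the wrist camera has in their place "mount" (4x4, takes a point from camera to tool coordinates, whose origin is the TCP and whose axes are the flange's). Camera axes: x right, y down, z forward; pixel columns grow to the right and rows downward; lengths in mm; the calibration is good to about 2 mm. A picture is of the moment at which its call begins: read the wrist's pose just before it.
- manip.hand_in(): hands the job in; it is judged then, once.
The state is a dict: "t": time; "joint_pos": joint angles; "dq": joint speeds; "joint_efforts": joint torques, N m; "eef_pos": TCP position; "tool_rot": TCP orientation; "force": force on the tool from outside, world axes, zero at the start; "wrist_torque": the same for the moment, N m; "grip_width": finger opening in mm; "gripper_force": force on a finger pad.
Only numpy, scipy, OpenCV 4.12 (cv2) and the standard library are available. Lean on these libraries where they do the work, as an engineer would, in place of code of your own. Each camera call takes 0.05 s, during which the arm holds its last target. There are 200 camera calls.

TASK

Pick the freshly painted flashing off its drying sticks by its turned-up side edges only, keeping your fingers off the painted pan, and slide its bare flat head up under the loose-tailed middle shingle of the little roof, over the joint of the two shingles below, without lifting that shingle, until the turned-up sides come up to the shingle's lower edge. Finish while still holding it there by its edges for nailing, straight, and pressed flat on the course below with a steady push of about 10 N; leave the other things on the bench where they are.

Things in the scene. Friction and masses are not known exactly. Their poses are not given: they have to be found in the camera images.
- flashing_grip (a point): point on the flashing to grip: midway between its turned-up sides, half-way up them (9 mm above the underside; fingertips reaching below the underside would stand on the roof instead), 92 mm behind the head's edge, 68 mm from the lower end. x points to the head, y to the left side, z up out of the pan. It starts level, underside 14 mm above the bench.
- flashing_head (a point): middle of the flashing's leading (head) edge, on its underside; same axes as the flashing.
- flashing: loose aluminium sheet 160 (x) x 56 (y) x 3 mm, about 0.12 kg; both long sides are turned up to 18 mm height (3 mm thick) along the lower 114 mm; the other 46 mm, at +x, is the bare flat head. Origin: centre of its underside, 80 mm behind the head's edge.
- paint: the wet dark green painted pan: top face of the flashing between the turned-up sides, fixed to it (origin and axes as flashing).
- sticks: two fixed wooden drying sticks under the flashing, 14 mm high, 16 mm wide, 150 mm long across it, their centres 52 mm before and behind this origin (origin on the bench, midway between them).
- tuck (a point): point on top of the lower course, beneath the middle of the middle upper shingle's lower edge (butt), on the joint of the two lower shingles. x points up the slope (0.24 rad to the level), y left along the course, z out of the roof. Home: the head's edge 46 mm past this point in x, where the turned-up sides meet the butt (37 mm or more will do).
- lower_course: the two flat fixed cedar shingles on which the flashing has to lie, open for 138 mm down the slope from tuck and 119 mm to either side. Origin: middle of the roof board's eave edge, 130 mm down the slope from tuck and 8 mm deeper; axes as tuck. Top edge at the eave about 43 mm above the bench.
- tab (a joint): middle upper shingle, 94 mm wide, 7 mm thick, hinged along its upper end 104 mm above its butt. 0 at rest, grows as the butt is lifted (0.01 rad = 1 mm). At rest the butt's underside is 8 mm above the lower course and the gap narrows by 4.5 mm per 100 mm up the slope. Its weight and a light spring hold it down: about 2 N lift it.
- tape_measure: loose yellow tape measure, 84 x 39 x 64 mm, a bystander at the front.
- nails_tin: loose closed tin with a paper label, 76 mm diameter, 58 mm high, a bystander at the front middle.
- slope: the fixed roof board with the upper shingles left and right of the middle one: they lie down on the lower course, their tops 15 mm above it, from 51 mm either side of tuck outwards, butts in line with it. Origin and axes as lower_course.

How it is judged (in metres and radians):
On the way, in this order (a step that is already met when the one before it is completed fails the run):
1. the flashing is lifted clear of the sticks in the fingers (height (world z) of flashing_grip above 0.05 m and contact force between the fingers and flashing above 1 N and contact force between flashing and sticks below 0.01 N and contact force between flashing and lower_course below 0.01 N), for 0.2 s.
2. the head's edge has entered at least 10 mm under the middle shingle (x of flashing_head in the frame of tuck above 0.01 m and z of flashing_head in the frame of tuck between -0.004 and 0.006 m and y of flashing_head in the frame of tuck between -0.019 and 0.019 m), for 0.1 s.
At the end, for the whole second after the job is handed in: head's edge 37 to 50 mm under the middle shingle, within 10 mm of the joint and under 3 mm off the lower course; flashing within 5 deg of straight, 3 deg of flat, pressed down with over 4 N by fingers on its edges only; shingle at rest (under 2 mm up) (x of flashing_head in the frame of tuck between 0.037 and 0.05 m and y of flashing_head in the frame of tuck between -0.01 and 0.01 m and z of flashing_head in the frame of tuck below 0.003 m and angle between the x axis of flashing_grip and the x axis of tuck, either way round below 0.09 rad and angle between the z axis of flashing_grip and the z axis of tuck, either way round below 0.05 rad and contact force between flashing and lower_course above 4 N and contact force between the fingers and flashing above 4 N and contact force between the fingers and paint below 0.5 N and value of joint tab below 0.02 rad); the arm keeps its last pose, push and grip.
It fails at once if the middle shingle is lifted (by more than about 5 mm at its butt) (value of joint tab above 0.05 rad).
It fails at once if the fingers touch the wet paint (contact force between the fingers and paint above 0.5 N).
It fails at once if the tape measure or the nail tin is pushed more than 3 cm (distance of any of tape_measure, nails_tin from where it was at the start of the episode above 0.03 m).
It also fails if it takes over 45 s, if anything falls off the work surface, if the arm or the gripper's body presses on something with over 40 N, if the wrist force passes 120 N, or if a joint passes its speed limit or range.

## Working session

There is one attempt and no reset: what is moved stays moved. The work goes in short steps, Python scripts to look and compute and a tool call to move; the robot and the scene stay as the last step left them, time stands still between calls to the robot, and variables do not carry over. Pictures are saved under pics/ and viewed, at most 13 in all, crops included, and the job is handed in when it is done.

Besides the shell and the picture viewer there is one more tool, called after ">>>" as name(argument=value, ...) on one line, values as JSON. drive_tool: Moves the arm, as the interface text tells. Its arguments: {"type":"object","properties":{"commands":{"type":"array"},"grip":{"type":"number"}},"required":["commands"]}

```bash
mkdir -p pics
cat > h.py <<'E'
import numpy as np, cv2
from station import manip, viewer
from scipy.spatial.transform import Rotation as R
def q2R(q): return R.from_quat([q[1],q[2],q[3],q[0]]).as_matrix()
def cloud(name):
    s=manip.sense(); f=viewer.grab_frame(name); K=np.array(f["camera_matrix"]); z=f["range_z"]
    v,u=np.mgrid[0:z.shape[0],0:z.shape[1]]
    P=np.stack([(u-K[0,2])/K[0,0]*z,(v-K[1,2])/K[1,1]*z,z],-1).astype(float)
    if "mount" in f:
        M=np.array(f["mount"]); P=P@M[:3,:3].T+M[:3,3]; P=P@q2R(s["tool_rot"]).T+np.array(s["eef_pos"])
    else:
        Rm=cv2.Rodrigues(np.array(f["rvec"],float))[0]; P=(P-np.array(f["tvec"],float).ravel())@Rm
    P[z==0]=np.nan
    return f["image"],P
E
python3 - <<'E'
from h import *
s=manip.sense(); print(s)
for n in("top","side"):
    im,P=cloud(n); cv2.imwrite(f"pics/{n}0.png",im[:,:,::-1]); np.savez(n+"0.npz",im=im,P=P)
    g=np.isfinite(P[...,0]); print(n,g.mean(),np.nanmin(P,(0,1)),np.nanmax(P,(0,1)))
    for v in range(20,384,60): print([tuple(P[v,u].round(0)) for u in range(30,512,75)])
E
```

```text
{'t': 0.0, 'joint_pos': array([-1.32702024e+00,  2.87217996e-01,  1.57816915e+00,  4.89940473e-06,
        1.27862498e+00, -1.49989654e-01]), 'dq': array([-0.00070965, -0.00019759, -0.00087182,  0.00051253,  0.0012356 ,
       -0.00056879]), 'joint_efforts': array([-2.63592110e-04, -4.05983520e+01, -2.92623192e+01, -1.09725784e-04,
        5.83546178e-03,  8.93445275e-06]), 'eef_pos': array([ 258.85010286, -622.68049067,  229.9165538 ]), 'tool_rot': array([-1.20851504e-03,  9.80680514e-01,  1.95612540e-01, -5.43651244e-05]), 'force': array([-0.34430919, -0.25847831, -0.89223636]), 'wrist_torque': array([ 0.04156631, -0.04527648,  0.03696109]), 'gripper_force': 0.0, 'grip_width': 85.28714913273149}
top 0.996002197265625 [ -215.2833804  -1083.43115282  -817.20482094] [1681.74176771 1171.28484348  400.94594904]
[(np.float64(1008.0), np.float64(563.0), np.float64(74.0)), (np.float64(1010.0), np.float64(373.0), np.float64(68.0)), (np.float64(1010.0), np.float64(179.0), np.float64(67.0)), (np.float64(1008.0), np.float64(-15.0), np.float64(70.0)), (np.float64(1007.0), np.float64(-208.0), np
[... 4974 characters left out ...]
 (np.float64(682.0), np.float64(334.0), np.float64(98.0)), (np.float64(574.0), np.float64(309.0), np.float64(70.0)), (np.float64(436.0), np.float64(241.0), np.float64(-1.0)), (np.float64(299.0), np.float64(242.0), np.float64(-2.0)), (np.float64(51.0), np.float64(121.0), np.float64(-130.0))]
[(np.float64(914.0), np.float64(345.0), np.float64(-13.0)), (np.float64(792.0), np.float64(364.0), np.float64(10.0)), (np.float64(686.0), np.float64(358.0), np.float64(-0.0)), (np.float64(573.0), np.float64(360.0), np.float64(-1.0)), (np.float64(460.0), np.float64(362.0), np.float64(0.0)), (np.float64(345.0), np.float64(363.0), np.float64(-1.0)), (np.float64(-14.0), np.float64(121.0), np.float64(-341.0))]
```

View pics/top0.png

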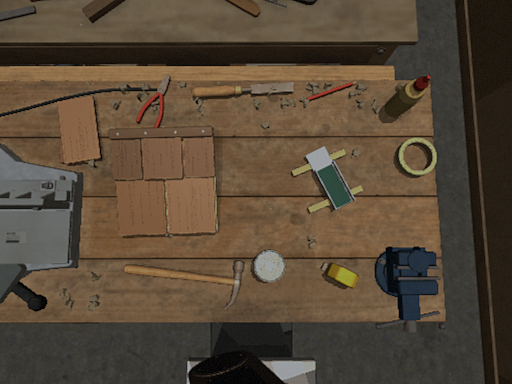

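View pics/side0.png

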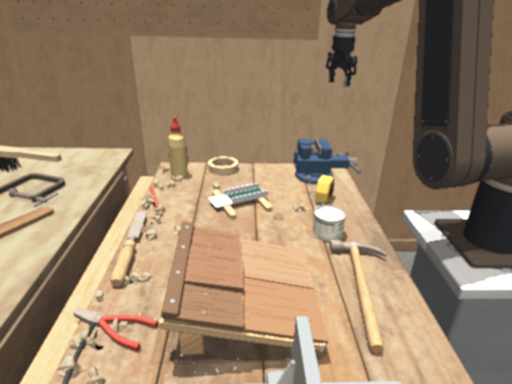

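The top view shows the roof at cols 112–217, rows 127–237: the middle shingle is about (162,158) and the lower joint is near col 166. It also shows the flashing, with its pan at (334,186) and bare head at (318,156). The tin is at (268,265) and the tape at (342,275). The side view agrees with this.

Run:
```python
from h import *
d=np.load("top0.npz"); im=d["im"]; P=d["P"]
hsv=cv2.cvtColor(im,cv2.COLOR_RGB2HSV)
m=cv2.inRange(hsv,(50,60,20),(90,255,200)); m[:140]=0;m[225:]=0;m[:,:290]=0;m[:,370:]=0
print(m.sum()/255, cv2.minAreaRect(np.argwhere(m)[:,::-1].astype(np.float32)))
v,u=np.nonzero(m); Q=P[v,u]; print(np.median(Q,0))
c,sz,a=cv2.minAreaRect(Q[:,:2].astype(np.float32)); print(c,sz,a,cv2.boxPoints((c,sz,a)))
print("head",P[150:162,314:323].reshape(-1,3).mean(0))
# roof: lower course plane
r=P[185:232,122:212].reshape(-1,3); r=r[np.isfinite(r[:,0])]
A=np.c_[r[:,:2],np.ones(len(r))]; w=np.linalg.lstsq(A,r[:,2],rcond=None)[0]; print("plane",w,np.std(r[:,2]-A@w), "slope",np.arctan(np.hypot(*w[:2])),"dir",np.arctan2(w[1],w[0]))
for (uu,vv) in [(118,236),(217,233),(166,205),(168,230),(163,179),(182,178),(142,179)]: print((uu,vv),P[vv,uu].round(1))
for k,b in dict(tin=(slice(255,275),slice(260,277)),tape=(slice(267,283),slice(332,352))).items(): print(k,np.nanmean(P[b],(0,1)))
```

```text
651.0 ((333.759521484375, 185.861572265625), (41.05882263183594, 15.823530197143555), 61.927513122558594)
[nan nan nan]
(582.63134765625, -215.65521240234375) (104.84907531738281, 40.80571746826172) 26.581501007080078 [[ 526.61847 -220.8674 ]
 [ 544.87787 -257.3599 ]
 [ 638.6442  -210.44302]
 [ 620.3848  -173.95053]]
head [ 662.66154794 -177.72671886   17.03576774]
plane [ 2.42713439e-01  6.51921615e-03 -7.06387317e+01] 1.8766586016817772 slope 0.23819171784957616 dir 0.026853268262000005
(118, 236) [456.3 340.9   0.6]
(217, 233) [463.1  85.7  -1.8]
(166, 205) [531.4 206.8  52.5]
(168, 230) [470.3 202.2  44.3]
(163, 179) [592.2 209.7  77.6]
(182, 178) [594.7 164.1  76.7]
(142, 179) [592.9 261.4  74.7]
tin [386.74393623 -43.04824351  55.0192679 ]
tape [ 362.38613955 -219.31040195   53.92904316]
```

>>> drive_tool(commands=[[[0.033,0.041,-0.001],[0,0,0.005]],[[0.033,0.041,-0.001],[0,0,0.005]],[[0.033,0.041,-0.001],[0,0,0.005]],[[0.033,0.041,-0.001],[0,0,0.005]],[[0.033,0.041,-0.001],[0,0,0.005]],[[0.033,0.041,-0.001],[0,0,0.005]],[[0.033,0.041,-0.001],[0,0,0.005]],[[0.033,0.041,-0.001],[0,0,0.005]],[[0.033,0.041,-0.001],[0,0,0.005]],[[0.033,0.041,-0.001],[0,0,0.005]]], grip=1)

```text
t: 1.35
eef_pos: [589.7, -211.7, 220.7]
tool_rot: [-0.0, 0.975, 0.22, -0.0]
force: [0.2, 0.1, -0.2]
grip_width: 85.3
gripper_force: 0.0
```

Run:
```python
from h import *
im,P=cloud("wrist"); s=manip.sense(); print(s["t"],s["eef_pos"],q2R(s["tool_rot"])); cv2.imwrite("pics/w1.png",im[:,:,::-1]); np.savez("w1.npz",im=im,P=P)
hsv=cv2.cvtColor(im,cv2.COLOR_RGB2HSV)
m=cv2.inRange(hsv,(50,60,20),(90,255,200)); print(m.sum()/255)
m=cv2.morphologyEx(m,cv2.MORPH_OPEN,np.ones((5,5)))
v,u=np.nonzero(m); Q=P[v,u]; Q=Q[np.isfinite(Q[:,0])]; print(np.median(Q,0))
print(cv2.minAreaRect(Q[:,:2].astype(np.float32)))
```

```text
1.4 [ 592.5457092  -206.56320048  220.57837668] [[ 0.90129418  0.43320334  0.00191476]
 [ 0.43319261 -0.90129099  0.00432673]
 [ 0.00360011 -0.0030702  -0.99998881]]
4270.0
[ 587.50544244 -211.89217079   17.52513425]
((584.5521850585938, -212.97384643554688), (103.17308044433594, 40.819881439208984), 26.378137588500977)
```

View pics/w1.png

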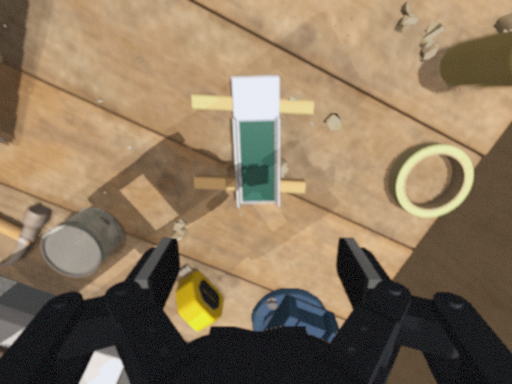

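The flashing lies at cols 232–281, rows 76–206, almost aligned with the tool. The bare head is on top with its edge at row 76, the tin is at (82,243) and the tape at (200,300).

```bash
cat >> h.py <<'E'
def ray(px,f,s,h):
    K=np.array(f["camera_matrix"]);M=np.array(f["mount"]);T=q2R(s["tool_rot"])
    px=np.atleast_2d(px).astype(float)
    d=np.c_[(px-[K[0,2],K[1,2]])/[K[0,0],K[1,1]],np.ones(len(px))]@M[:3,:3].T@T.T
    o=T@M[:3,3]+np.array(s["eef_pos"]); return o+d*((h-o[2])/d[:,2])[:,None]
E
python3 - <<'E'
from h import *
s=manip.sense(); f=viewer.grab_frame("wrist"); im=f["image"]
print(s["eef_pos"],s["joint_pos"],np.array(f["mount"]).round(3).tolist())
hsv=cv2.cvtColor(im,cv2.COLOR_RGB2HSV)
w=cv2.inRange(hsv,(0,0,150),(180,40,255)); g=cv2.inRange(hsv,(50,60,20),(90,255,200))
def big(m):
    n,l,st,c=cv2.connectedComponentsWithStats(m); i=1+np.argmax(st[1:,4]); return l==i
b=np.zeros_like(w); b[40:240,190:330]=1
W=big(cv2.morphologyEx(w*b,cv2.MORPH_OPEN,np.ones((15,15)))); G=big(cv2.morphologyEx(g*b,cv2.MORPH_OPEN,np.ones((3,3))))
for n,m,h in(("head",W,17),("green",G,17)):
    p=cv2.boxPoints(cv2.minAreaRect(np.argwhere(m)[:,::-1].astype(np.float32)))
    q=ray(p,f,s,h); r=cv2.minAreaRect(q[:,:2].astype(np.float32)); print(n,p.round(1).tolist(),r)
# side extents per row of light low-sat pixels at rail tops
for row in (135,150,165,180,195):
    c=np.nonzero(w[row,215:300])[0]+215; print(row,c.min(),c.max(), ray([[c.min()-.5,row],[c.max()+.5,row]],f,s,32)[:,:2].round(1).tolist())
E
```

```text
[ 592.5457092  -206.56320048  220.57837668] [-0.49882134  0.19177844  1.70957821  0.00498477  1.24062824  0.62231735] [[-0.001, -0.948, -0.318, 80.882], [1.0, -0.001, 0.0, -0.595], [-0.001, -0.318, 0.948, -142.83], [0.0, 0.0, 0.0, 1.0]]
head [[236.0, 83.0], [283.0, 83.0], [283.0, 127.0], [236.0, 127.0]] ((653.1029663085938, -178.89370727539062), (51.343528747558594, 58.419158935546875), 25.63814926147461)
green [[244.0, 127.0], [276.0, 127.0], [276.0, 205.0], [244.0, 205.0]] ((583.12890625, -213.40956115722656), (104.72583770751953, 43.60590362548828), 25.68219566345215)
135 237 284 [[611.0, -168.4], [635.9, -220.4]]
150 237 283 [[594.4, -175.9], [619.2, -227.6]]
165 239 283 [[578.3, -185.9], [602.5, -236.3]]
180 280 283 [[582.9, -240.7], [585.1, -245.2]]
195 239 282 [[542.0, -202.3], [566.6, -253.4]]
```

>>> drive_tool(commands=[[[0.0005,-0.0024,-0.035],[0,0,0.002]],[[0,0,-0.04],[0,0,0]],[[0,0,-0.04],[0,0,0]],[[0,0,-0.035],[0,0,0]],[[0,0,-0.02],[0,0,0]],[[0,0,0],[0,0,0]],[[0,0,0],[0,0,0]]])

```text
t: 2.33
eef_pos: [590.5, -216.5, 53.0]
tool_rot: [0.001, 0.975, 0.221, 0.001]
force: [-0.2, -0.9, 0.0]
grip_width: 85.7
gripper_force: 0.0
```

Run:
```python
from h import *
s=manip.sense(); f=viewer.grab_frame("wrist"); im=f["image"]; cv2.imwrite("pics/w2.png",im[:,:,::-1]); print(s["eef_pos"],q2R(s["tool_rot"]).round(4))
M=np.array(f["mount"]);K=np.array(f["camera_matrix"])
# project rail-top points at grip and the tip for reference
def proj(t): c=np.linalg.inv(M)@np.r_[t,1]; return (K@c[:3]/c[2])[:2].round(0)
print("TCP",proj([0,0,0]))
for y in(-42.5,42.5): print(y,proj([0,y,-13]))
```

```text
[ 590.51112137 -216.51802473   52.98942451] [[ 0.9023  0.431   0.0024]
 [ 0.4311 -0.9023 -0.0014]
 [ 0.0015  0.0023 -1.    ]]
TCP [259. 238.]
-42.5 [180. 250.]
42.5 [337. 250.]
```

View pics/w2.png

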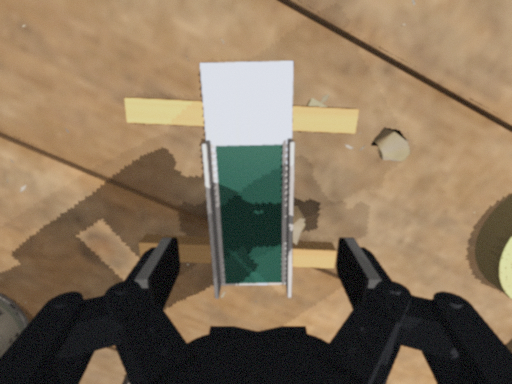

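The head spans cols 200–293 with its edge at row 62, and the rails are at cols 208 and 291. The flashing sits about 8 px left of the midpoint between the fingers (259), so I'll remeasure with the arm settled.

Run:
```python
from h import *
s=manip.sense(); f=viewer.grab_frame("wrist"); im=f["image"]; print(s["eef_pos"])
hsv=cv2.cvtColor(im,cv2.COLOR_RGB2HSV)
w=cv2.inRange(hsv,(0,0,140),(180,45,255)); b=np.zeros_like(w); b[40:160,180:310]=1
m=cv2.morphologyEx(w*b,cv2.MORPH_OPEN,np.ones((31,31))); m[140:]=0
v,u=np.nonzero(m); print("head px",u.min(),u.max(),v.min(),v.max())
g=cv2.inRange(hsv,(50,60,20),(95,255,200)); v2,u2=np.nonzero(g[100:300,200:300]); print("green rows",v2.min()+100,v2.max()+100)
T=q2R(s["tool_rot"]); p=np.array(s["eef_pos"])
tl=lambda q:((q-p)@T).round(1)
# head edge corners per-side edge fit
cols=[];
for r in range(70,136,5):
    c=np.nonzero(w[r,180:310])[0]+180; cols.append((r,c.min()-.5,c.max()+.5))
cols=np.array(cols); 
for k in(1,2): print("side world",tl(ray(cols[[0,-1]][:,[k,0]],f,s,17)).tolist())
print("head edge",tl(ray([[u.min(),v.min()-.5],[u.max(),v.min()-.5]],f,s,17)).tolist())
for row in(160,200,240,270):
    line=hsv[row,195:305]; lo=np.nonzero(g[row,195:305])[0]; print(row,"green",lo.min()+195,lo.max()+195,tl(ray([[lo.min()+194.5,row],[lo.max()+195.5,row]],f,s,17)).tolist())
print("tail",tl(ray([[250,v2.max()+100.5]],f,s,17)))
```

```text
[ 590.78480917 -216.57499472   53.40813146]
head px 201 292 61 139
green rows 146 282
side world [[93.8, -36.2, 36.5], [54.7, -35.0, 36.4]]
side world [[93.7, 21.2, 36.7], [54.7, 21.5, 36.6]]
head edge [[99.0, -34.3, 36.5], [99.0, 20.1, 36.7]]
160 green 218 280 [[38.1, -27.3, 36.4], [38.1, 14.8, 36.5]]
200 green 220 280 [[9.4, -27.3, 36.3], [9.3, 15.5, 36.5]]
240 green 223 280 [[-22.3, -26.5, 36.3], [-22.4, 16.3, 36.4]]
270 green 226 280 [[-48.3, -25.2, 36.2], [-48.4, 17.0, 36.4]]
tail [[-59.8  -6.6  36.3]]
```

>>> drive_tool(commands=[[[0.004,0.0085,0],[0,0,0.018]],[[0,0,-0.015],[0,0,0]],[[0,0,-0.02],[0,0,0]],[[0,0,0],[0,0,0]],[[0,0,0],[0,0,0]],[[0,0,0],[0,0,0]]])

```text
t: 3.18
eef_pos: [594.0, -207.6, 16.8]
tool_rot: [0.0, 0.973, 0.23, 0.0]
force: [0.4, 0.2, 0.5]
grip_width: 85.6
gripper_force: 0.0
```

Run:
```python
from h import *
s=manip.sense(); f=viewer.grab_frame("wrist"); im=f["image"]; print(s["eef_pos"],q2R(s["tool_rot"]).round(4)); cv2.imwrite("pics/w3.png",im[:,:,::-1])
hsv=cv2.cvtColor(im,cv2.COLOR_RGB2HSV)
w=cv2.inRange(hsv,(0,0,140),(180,45,255)); T=q2R(s["tool_rot"]); p=np.array(s["eef_pos"])
for r in(20,50,80):
    c=np.nonzero(w[r,170:340])[0]+170; print(r,c.min(),c.max(),((ray([[c.min()-.5,r],[c.max()+.5,r]],f,s,17)-p)@T).round(1).tolist())
rows=np.nonzero(w[:,255])[0]; print("head row",rows[:3], ((ray([[255,rows.min()-.5]],f,s,17)-p)@T).round(1))
```

```text
[ 593.95630913 -207.55302938   16.82734775] [[ 8.944e-01  4.472e-01  9.000e-04]
 [ 4.472e-01 -8.944e-01 -5.000e-04]
 [ 6.000e-04  9.000e-04 -1.000e+00]]Traceback (most recent call last):
  File "<stdin>", line 6, in <module>
    return umr_minimum(a, axis, None, out, keepdims, initial, where)
ValueError: zero-size array to reduction operation minimum which has no identity
```

View pics/w3.png

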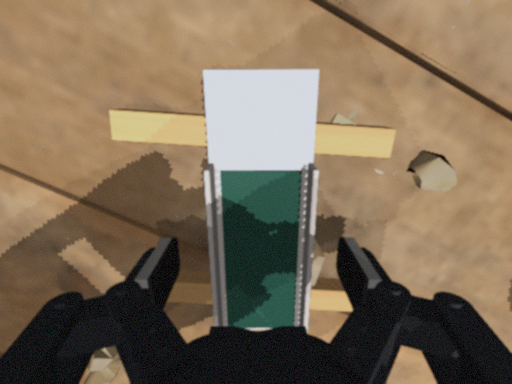

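The flashing is now centred (cols 204–318) and straight between the fingers (180 to 337). Next I go down 5 mm and close.

>>> drive_tool(commands=[[[0,0,-0.005],[0,0,0]],[[0,0,0],[0,0,0]],[[0,0,0],[0,0,0]]])

```text
t: 3.6
eef_pos: [593.5, -207.2, 11.3]
tool_rot: [-0.0, 0.973, 0.23, -0.0]
force: [-0.6, 0.7, -0.8]
grip_width: 85.2
gripper_force: 0.0
```

>>> drive_tool(commands=[[[0,0,0],[0,0,0]],[[0,0,0],[0,0,0]],[[0,0,0],[0,0,0]],[[0,0,0],[0,0,0]],[[0,0,0],[0,0,0]],[[0,0,0],[0,0,0]]], grip=0)

```text
t: 4.35
eef_pos: [594.0, -207.5, 11.9]
tool_rot: [0.0, 0.973, 0.23, 0.0]
force: [0.1, -0.0, 3.7]
grip_width: 54.5
gripper_force: 66.6
```

>>> drive_tool(commands=[[[0,0,0.015],[0,0,0]],[[0,0,0.03],[0,0,0]],[[0,0,0.04],[0,0,0]],[[0,0,0.035],[0,0,0]],[[0,0,0.015],[0,0,0]],[[0,0,0],[0,0,0]],[[0,0,0],[0,0,0]],[[0,0,0],[0,0,0]]])

```text
t: 5.35
eef_pos: [592.4, -206.6, 144.0]
tool_rot: [-0.001, 0.973, 0.23, -0.001]
force: [0.1, -0.5, -1.3]
grip_width: 54.6
gripper_force: 66.0
```

Run:
```python
from h import *
im,P=cloud("wrist"); s=manip.sense(); f=viewer.grab_frame("wrist"); cv2.imwrite("pics/w4.png",im[:,:,::-1]); print(s["eef_pos"],q2R(s["tool_rot"]).round(4),s["force"],s["grip_width"])
T=q2R(s["tool_rot"]); p=np.array(s["eef_pos"])
hsv=cv2.cvtColor(im,cv2.COLOR_RGB2HSV); w=cv2.inRange(hsv,(0,0,140),(180,45,255)); m=cv2.morphologyEx(w,cv2.MORPH_OPEN,np.ones((41,41)))
Q=(P-p)@T; v,u=np.nonzero(cv2.erode(m,np.ones((7,7)))); q=Q[v,u]; print("head px",u.min()-3,u.max()+3,v.min()-3,v.max()+3,"tool-frame",np.nanmean(q,0))
A=np.c_[q[:,:2],np.ones(len(q))]; print("plane z=",np.linalg.lstsq(A,q[:,2],rcond=None)[0])
g=cv2.inRange(hsv,(50,60,20),(95,255,200)); v,u=np.nonzero(g); print("pan z",np.nanmedian(Q[v,u],0))
```

```text
[ 592.66860107 -206.77027315  144.41275155] [[ 0.8944  0.4473 -0.0028]
 [ 0.4473 -0.8944  0.0016]
 [-0.0018 -0.0027 -1.    ]] [ 0.36221248 -0.44503361 -2.12138491] 54.49946782411154
head px 200 316 67 172 tool-frame [68.24781054 -0.73727723 -4.83511297]
 ** On entry to DLASCL parameter number  4 had an illegal value
 ** On entry to DLASCL parameter number  4 had an illegal valueTraceback (most recent call last):
  File "<stdin>", line 6, in <module>
    x, resids, rank, s = _umath_linalg.lstsq(a, b, rcond,
                         ~~~~~~~~~~~~~~~~~~~^^^^^^^^^^^^^
                                             signature=signature)
                                             ^^^^^^^^^^^^^^^^^^^^
    raise LinAlgError("SVD did not converge in Linear Least Squares")
numpy.linalg.LinAlgError: SVD did not converge in Linear Least Squares
```

View pics/w4.png

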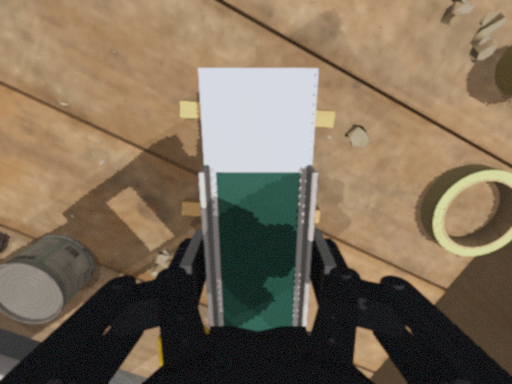

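The flashing is held square: its head spans cols 199–318 with the edge at row 67. Next I carry it over the roof.

>>> drive_tool(commands=[[[-0.006,0.02,0.002],[0,0,-0.043]],[[-0.012,0.042,0.002],[0,0,-0.043]],[[-0.013,0.045,0.002],[0,0,-0.043]],[[-0.013,0.045,0.002],[0,0,-0.043]],[[-0.013,0.045,0.002],[0,0,-0.044]],[[-0.013,0.045,0.002],[0,0,-0.044]],[[-0.013,0.045,0.002],[0,0,-0.044]],[[-0.013,0.045,0.002],[0,0,-0.043]],[[-0.013,0.045,0],[0,0,-0.043]],[[-0.009,0.035,0],[0,0,-0.043]]])

```text
t: 6.7
eef_pos: [474.6, 206.4, 162.1]
tool_rot: [-0.0, 1.0, 0.015, -0.0]
force: [-0.1, -0.2, -1.3]
grip_width: 54.9
gripper_force: 66.0
```

>>> drive_tool(commands=[[[0,0,0],[0.0015,-0.06,0]],[[0,0,-0.01],[0.0015,-0.06,0]],[[0,0,-0.01],[0.0015,-0.06,0]],[[0,0,-0.01],[0.0015,-0.06,0]],[[0,0,0],[0,0,0]],[[0,0,0],[0,0,0]],[[0,0,0],[0,0,0]],[[0,0,0],[0,0,0]]])

```text
t: 7.7
eef_pos: [476.1, 204.8, 132.9]
tool_rot: [-0.001, 0.993, 0.015, 0.12]
force: [1.2, -0.5, -1.6]
grip_width: 54.4
gripper_force: 66.0
```

Run:
```python
from h import *
im,P=cloud("wrist"); s=manip.sense(); cv2.imwrite("pics/w5.png",im[:,:,::-1]); np.savez("w5.npz",im=im,P=P,eef=s["eef_pos"],q=s["tool_rot"]); print(s["t"],s["eef_pos"],q2R(s["tool_rot"]).round(4),s["grip_width"])
```

```text
7.75 [475.98035249 204.81147456 132.74472842] [[ 0.9707  0.0304  0.2382]
 [ 0.0299 -0.9995  0.0061]
 [ 0.2383  0.0012 -0.9712]] 54.770975697318036
```

View pics/w5.png

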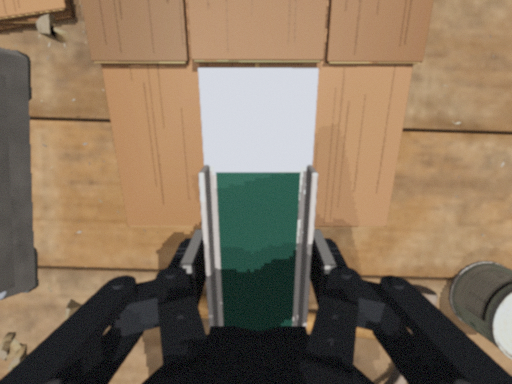

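The middle shingle spans cols 187–328 with its butt near row 62. The flashing head lies just below it at cols 199–318, row 67. The lower course is visible on both sides.

Run:
```python
from h import *
d=np.load("w5.npz"); im=d["im"]; P=d["P"]; p=d["eef"]; T=q2R(d["q"]); Q=(P-p)@T
r=np.concatenate([Q[80:205,130:190].reshape(-1,3),Q[80:205,328:390].reshape(-1,3)]); r=r[np.isfinite(r).all(1)]
for _ in range(3):
    A=np.c_[r[:,:2],np.ones(len(r))]; w=np.linalg.lstsq(A,r[:,2],rcond=None)[0]; e=r[:,2]-A@w; r=r[abs(e)<3*e.std()]
print("lower plane tool z = a x+b y+c",w,e.std(),len(r), "world n",(T@(np.array([w[0],w[1],-1])/np.linalg.norm([*w[:2],1]))).round(4))
hd=Q[80:160,210:308].reshape(-1,3); hd=hd[np.isfinite(hd).all(1)]; A=np.c_[hd[:,:2],np.ones(len(hd))]; print("head plane",np.linalg.lstsq(A,hd[:,2],rcond=None)[0])
f=viewer.grab_frame("wrist"); K=np.array(f["camera_matrix"]);M=np.array(f["mount"])
def cast(px,off):  # onto plane tool z = w.x + c - off
    dd=M[:3,:3]@np.r_[(np.array(px,float)-[K[0,2],K[1,2]])/[K[0,0],K[1,1]],1]; o=M[:3,3]
    n=np.array([w[0],w[1],-1]); t=-(n@o+w[2]-off)/(n@dd); return (o+t*dd).round(1)
gray=cv2.cvtColor(im,cv2.COLOR_RGB2GRAY).astype(int)
for row in(10,20,30,40,50): print(row,"min cols",175+np.argmin(gray[row,175:200]),315+np.argmin(gray[row,315:345]), [cast((c,row),15).tolist() for c in(175+np.argmin(gray[row,175:200]),315+np.argmin(gray[row,315:345]))])
for col in(100,130,160,180,195,210,230,258,290,310,322,340,370,395):
    c=gray[50:75,col]; k=50+np.argmin(c); print(col,c.tolist() if col in(160,258) else "",k,cast((col,k),15),cast((col,k),8))
# eave
for col in(140,170,350,375):
    print("eave",col,gray[215:240,col].tolist())
```

```text
lower plane tool z = a x+b y+c [6.47637037e-04 1.31946308e-04 8.36273860e+01] 0.6537140204822636 15123 world n [-0.2376 -0.0062  0.9714]
head plane [-1.60935992e-04 -1.13251961e-04 -5.61298143e+00]
10 min cols 184 329 [[133.3, -49.4, 68.7], [133.2, 47.8, 68.7]]
20 min cols 185 328 [[127.4, -49.2, 68.7], [127.3, 47.6, 68.7]]
30 min cols 186 328 [[121.4, -49.0, 68.7], [121.3, 48.1, 68.7]]
40 min cols 186 327 [[115.2, -49.5, 68.7], [115.2, 47.9, 68.7]]
50 min cols 187 326 [[109.0, -49.3, 68.7], [108.9, 47.7, 68.7]]
100  64 [ 100.  -111.7   68.7] [ 100.7 -115.4   75.7]
130  64 [100.  -90.4  68.7] [100.6 -93.4  75.7]
160 [145, 145, 145, 144, 146, 146, 146, 144, 146, 144, 129, 143, 160, 128, 86, 88, 96, 110, 128, 147, 156, 155, 159, 159, 156] 64 [100.  -69.2  68.7] [100.6 -71.5  75.7]
180  65 [ 99.3 -55.1  68.7] [100.  -56.9  75.7]
195  64 [100.  -44.4  68.7] [100.6 -45.9  75.7]
210  63 [100.6 -33.7  68.7] [101.3 -34.9  75.7]
230  63 [100.6 -19.6  68.7] [101.3 -20.2  75.7]
258 [157, 157, 157, 156, 158, 157, 156, 159, 150, 133, 140, 151, 119, 92, 99, 101, 118, 164, 205, 218, 217, 217, 217, 
[... 159 characters left out ...]
45.3  68.7] [103.9  46.9  75.7]
340  65 [99.3 58.4 68.7] [99.9 60.3 75.7]
370  64 [99.9 79.6 68.7] [100.5  82.3  75.7]
395  65 [99.2 97.4 68.7] [ 99.8 100.7  75.7]
eave 140 [147, 145, 146, 146, 146, 142, 147, 146, 146, 147, 149, 154, 148, 142, 141, 142, 139, 142, 141, 138, 144, 145, 143, 146, 146]
eave 170 [147, 147, 148, 147, 148, 144, 148, 147, 147, 147, 151, 153, 148, 146, 145, 143, 144, 150, 149, 145, 132, 109, 99, 95, 93]
eave 350 [147, 147, 150, 149, 147, 143, 150, 145, 145, 137, 127, 114, 123, 128, 124, 121, 121, 124, 124, 124, 127, 129, 127, 126, 126]
eave 375 [158, 157, 160, 158, 157, 160, 158, 157, 159, 156, 155, 152, 152, 148, 144, 144, 142, 145, 142, 144, 146, 144, 143, 143, 144]
```

>>> drive_tool(commands=[[[-0.0146,-0.0004,-0.0036],[0,0,0]],[[0.0048,0.0001,-0.0194],[0,0,0]],[[0.0048,0.0001,-0.0194],[0,0,0]],[[0.0048,0.0001,-0.0194],[0,0,0]],[[0.0036,0.0001,-0.0146],[0,0,0]],[[0,0,0],[0,0,0]],[[0,0,0],[0,0,0]],[[0,0,0],[0,0,0]]])

```text
t: 8.8
eef_pos: [479.5, 205.0, 56.9]
tool_rot: [-0.001, 0.993, 0.015, 0.121]
force: [-0.4, -0.2, -1.0]
grip_width: 54.3
gripper_force: 66.0
```

```bash
cat > look.py <<'E'
import sys
from h import *
im,P=cloud("wrist"); s=manip.sense(); f=viewer.grab_frame("wrist"); cv2.imwrite(f"pics/{sys.argv[1]}.png",im[:,:,::-1])
p=s["eef_pos"]; T=q2R(s["tool_rot"]); Q=(P-p)@T; K=np.array(f["camera_matrix"]);M=np.array(f["mount"])
print(s["t"],p.round(2),T.round(4).tolist(),(s["force"]@T).round(2),s["wrist_torque"].round(2),s["grip_width"])
def cast(px,z):
    dd=M[:3,:3]@np.r_[(np.array(px,float)-[K[0,2],K[1,2]])/[K[0,0],K[1,1]],1]; o=M[:3,3]; return (o+(z-o[2])/dd[2]*dd).round(1)
def plane(r):
    r=r[np.isfinite(r).all(1)]
    for _ in range(3):
        A=np.c_[r[:,:2],np.ones(len(r))]; w=np.linalg.lstsq(A,r[:,2],rcond=None)[0]; e=r[:,2]-A@w; r=r[abs(e)<3*e.std()+1e-6]
    return w,e.std()
wl,e=plane(np.concatenate([Q[110:170,130:185].reshape(-1,3),Q[110:170,335:390].reshape(-1,3)])); print("lower",wl,e)
wh,e=plane(Q[90:160,212:306].reshape(-1,3)); print("head",wh,e)
g=cv2.cvtColor(im,cv2.COLOR_RGB2GRAY).astype(int)
for c in(150,170,215,235,258,280,300,345,365): print(c,g[0:110:1,c][::2].tolist())
zl=wl@[92,0,1]; zh=wh@[80,0,1]; print("gap underside-lower",zl-zh-3)
w=cv2.inRange(cv2.cvtColor(im,cv2.COLOR_RGB2HSV),(0,0,140),(180,45,255))
for c in(220,258,295):
    r=np.nonzero(w[:150,c])[0]; print("head edge",c,r.min(),cast((c,r.min()-.5),zh))
for r in(100,130): 
    c=np.nonzero(w[r,185:335])[0]+185; print("head sides",r,c.min(),c.max(),cast((c.min()-.5,r),zh),cast((c.max()+.5,r),zh))
E
python3 look.py w6
```

```text
8.85 [479.43 204.99  56.84] [[0.9705, 0.0307, 0.2393], [0.0301, -0.9995, 0.0064], [0.2394, 0.001, -0.9709]] [-0.25 -0.07  1.  ] [-0.02  0.2   0.02] 54.870520285336504
lower [ 1.20612965e-03 -1.59993723e-04  9.09996672e+00] 0.6207897314457496
head [-9.06635098e-05 -7.05256115e-04 -5.57151727e+00] 0.6301565158587371
150 [131, 80, 96, 103, 93, 83, 88, 95, 110, 128, 148, 152, 151, 150, 154, 152, 154, 153, 152, 153, 151, 152, 153, 150, 151, 151, 153, 152, 151, 151, 153, 153, 153, 151, 152, 151, 153, 151, 152, 150, 151, 149, 152, 152, 154, 150, 150, 151, 151, 151, 149, 150, 148, 148, 152]
170 [140, 97, 176, 114, 49, 62, 66, 68, 76, 80, 77, 87, 95, 103, 142, 153, 152, 151, 151, 152, 151, 151, 153, 155, 154, 153, 151, 153, 153, 152, 153, 150, 153, 153, 153, 150, 150, 153, 152, 152, 151, 152, 150, 152, 153, 151, 151, 152, 153, 149, 151, 148, 150, 148, 151]
215 [142, 104, 187, 139, 48, 62, 66, 66, 77, 81, 76, 76, 93, 102, 122, 151, 155, 154, 151, 153, 153, 153, 152, 155, 151, 151, 154, 152, 152, 154, 151, 153, 152, 157, 207, 218, 218, 219, 216, 217, 217, 216, 217, 216, 217, 217, 216, 216, 216,
[... 1226 characters left out ...]
 163, 165, 161, 164, 162, 163, 160, 161, 158, 162, 160, 161, 160, 160, 161, 163, 161, 159, 160, 161, 161, 162, 159, 158, 160, 159, 162, 158, 157, 162, 158, 159, 159]
365 [93, 58, 47, 41, 46, 34, 62, 87, 105, 108, 150, 159, 162, 160, 160, 161, 165, 162, 160, 159, 159, 160, 159, 160, 162, 161, 160, 162, 160, 162, 161, 158, 160, 160, 160, 156, 159, 161, 159, 162, 160, 158, 158, 161, 159, 160, 158, 159, 160, 158, 159, 163, 159, 162, 159]
gap underside-lower 11.78970099077057
head edge 220 67 [ 92.2 -17.5  -5.6]
head edge 258 67 [92.2  0.1 -5.6]
head edge 295 68 [91.7 17.2 -5.6]
head sides 100 199 316 [ 77.4 -28.4  -5.6] [77.4 28.1 -5.6]
head sides 130 201 314 [ 63.2 -28.4  -5.6] [63.2 28.  -5.6]
```

View pics/w6.png

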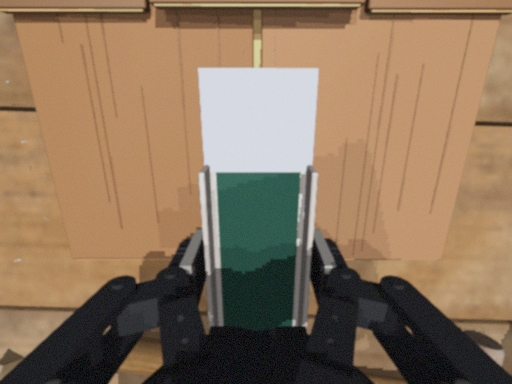

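The head is at cols 199–318, row 67. The butt is near row 7, and the joint at col 257 lines up with the flashing's middle (258). The gap to the course is about 12 mm.

>>> drive_tool(commands=[[[0.0012,0,-0.0049],[0,0,0]],[[0.0012,0,-0.0049],[0,0,0]],[[0,0,0],[0,0,0]],[[0,0,0],[0,0,0]]])

```text
t: 9.4
eef_pos: [481.2, 204.7, 45.9]
tool_rot: [-0.001, 0.993, 0.015, 0.119]
force: [-1.1, -0.3, -1.9]
grip_width: 54.6
gripper_force: 66.0
```

>>> drive_tool(commands=[[[0.0002,0,-0.001],[0,0,0]],[[0,0,0],[0,0,0]],[[0,0,0],[0,0,0]]])

```text
t: 9.78
eef_pos: [481.5, 204.8, 45.4]
tool_rot: [-0.001, 0.993, 0.015, 0.12]
force: [-3.0, -0.7, 2.5]
grip_width: 54.4
gripper_force: 66.3
```

>>> drive_tool(commands=[[[0.0002,0,-0.001],[0,0,0]],[[0,0,0],[0,0,0]],[[0,0,0],[0,0,0]]])

```text
t: 10.15
eef_pos: [481.5, 204.8, 45.3]
tool_rot: [-0.001, 0.993, 0.015, 0.119]
force: [-8.4, -2.1, 11.6]
grip_width: 54.3
gripper_force: 67.7
```

>>> drive_tool(commands=[[[-0.0003,0,0.0012],[0,0,0]],[[0.0049,0.0001,0.0012],[0,0,0]],[[0.0049,0.0001,0.0012],[0,0,0]],[[0.0049,0.0001,0.0012],[0,0,0]],[[0,0,0],[0,0,0]],[[0,0,0],[0,0,0]]])

```text
t: 10.9
eef_pos: [496.8, 205.2, 49.1]
tool_rot: [-0.001, 0.993, 0.015, 0.121]
force: [0.9, 0.7, 0.6]
grip_width: 54.8
gripper_force: 66.2
```

```bash
cat >> look.py <<'E'
print("JOINT",[(r,220+int(np.argmin(g[r,235:275]*0+abs(im[r,235:275].astype(int)-[200,170,70]).sum(1)))+15) for r in(12,20,30)])
E
sed -i 's/^for c in(150.*$/for c in(215,258,300): print(c,g[0:60,c].tolist())/' look.py
python3 look.py w7
```

```text
10.95 [496.64 205.12  49.06] [[0.9706, 0.0305, 0.2389], [0.0299, -0.9995, 0.0062], [0.239, 0.0011, -0.971]] [ 1.23 -0.48  1.17] [0.05 0.06 0.01] 54.91191950577794
lower [ 1.49919482e-04 -1.66176976e-04 -2.50180350e+00] 0.6192148005014851
head [ 9.11766755e-04 -2.90985733e-06 -5.55177570e+00] 0.6318320073313624
215 [148, 149, 147, 146, 146, 147, 149, 147, 146, 147, 149, 148, 147, 147, 149, 146, 151, 150, 150, 145, 149, 151, 150, 148, 151, 147, 148, 151, 151, 148, 149, 151, 148, 144, 130, 108, 140, 188, 189, 145, 82, 49, 56, 61, 65, 63, 61, 67, 69, 71, 63, 67, 71, 76, 90, 94, 93, 93, 114, 138]
258 [147, 147, 149, 146, 145, 147, 147, 147, 150, 147, 147, 149, 147, 146, 146, 149, 148, 151, 146, 146, 150, 148, 146, 150, 146, 149, 147, 149, 149, 149, 147, 148, 148, 144, 129, 106, 122, 170, 183, 144, 81, 65, 93, 94, 99, 99, 101, 101, 106, 114, 118, 119, 119, 122, 117, 121, 120, 121, 120, 119]
300 [145, 148, 147, 148, 147, 148, 147, 151, 146, 146, 145, 148, 149, 147, 147, 149, 148, 150, 150, 149, 149, 149, 148, 148, 147, 149, 147, 150, 148, 147, 149, 150, 150, 143, 132, 104, 118, 163, 183, 154, 101, 61, 67, 69, 73, 71, 74, 78, 79, 80, 85, 88, 92, 104, 107, 108, 107, 108, 112, 129]
gap underside-lower -0.009176549668650669
head edge 220 68 [ 91.8 -17.5  -5.5]
head edge 258 68 [91.8  0.1 -5.5]
head edge 295 68 [91.7 17.2 -5.5]
head sides 100 200 316 [ 77.4 -27.9  -5.5] [77.4 28.1 -5.5]
head sides 130 201 314 [ 63.2 -28.4  -5.5] [63.2 28.  -5.5]
JOINT [(12, 273), (20, 257), (30, 236)]
```

View pics/w7.png

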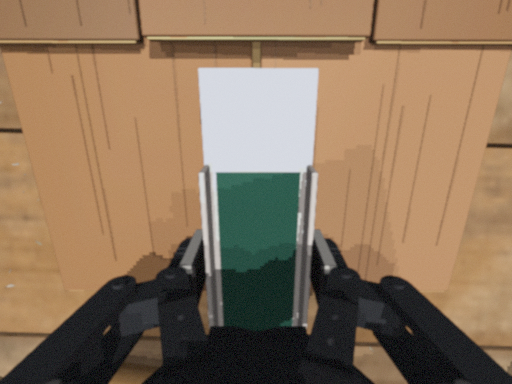

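The butt's light edge is at rows 36–40 and the joint at col 257. The head, with its edge at row 68, is centred (258) and lying on the course.

Run:
```python
from h import *
s=manip.sense(); f=viewer.grab_frame("wrist"); K=np.array(f["camera_matrix"]);M=np.array(f["mount"])
def cast(px,z):
    dd=M[:3,:3]@np.r_[(np.array(px,float)-[K[0,2],K[1,2]])/[K[0,0],K[1,1]],1]; o=M[:3,3]; return (o+(z-o[2])/dd[2]*dd).round(1)
print(cast((258,40.5),-10.5),cast((258,35),-17.5),"joint",cast((257,55),-2.5),"tab",cast((141,35),-17.5),cast((376,35),-17.5),s["force"])
```

```text
[ 1.021e+02  1.000e-01 -1.050e+01] [103.    0.  -17.5] joint [97.4 -0.4 -2.5] tab [103.1 -47.6 -17.5] [103.   48.2 -17.5] [ 0.25509098 -0.3034535   1.14799679]
```

>>> drive_tool(commands=[[[0.0049,0.0001,0.0012],[0,0,0]],[[0.0049,0.0002,0.0012],[0,0,0]],[[0.0049,0.0001,0.0012],[0,0,0]],[[0.0049,0.0002,0.0012],[0,0,0]],[[0,0,0],[0,0,0]],[[0,0,0],[0,0,0]]])

```text
t: 11.8
eef_pos: [515.8, 205.7, 53.8]
tool_rot: [-0.001, 0.993, 0.015, 0.12]
force: [-0.3, -0.4, 0.2]
grip_width: 54.5
gripper_force: 66.4
```

```bash
python3 look.py w8
```

```text
11.85 [515.74 205.74  53.74] [[0.9708, 0.0308, 0.238], [0.0302, -0.9995, 0.006], [0.238, 0.0013, -0.9713]] [-0.25 -0.11 -1.28] [0.09 0.11 0.07] 54.555684631458384
lower [-1.27724828e-03  2.09313593e-04 -2.45210086e+00] 0.6152422122706216
head [-1.13370754e-03  2.35965144e-04 -5.45502427e+00] 0.6203743888036022
215 [145, 146, 145, 147, 144, 143, 145, 146, 145, 146, 148, 145, 145, 145, 145, 146, 144, 147, 146, 143, 145, 146, 146, 145, 147, 145, 143, 146, 147, 147, 144, 148, 144, 146, 146, 145, 148, 148, 148, 149, 147, 144, 148, 149, 146, 146, 148, 145, 147, 145, 146, 148, 149, 146, 146, 147, 150, 149, 148, 149]
258 [146, 141, 143, 146, 147, 145, 145, 146, 142, 144, 142, 146, 144, 144, 145, 147, 148, 148, 143, 147, 146, 146, 146, 146, 147, 146, 144, 145, 146, 147, 146, 144, 144, 147, 145, 146, 145, 147, 148, 145, 146, 145, 143, 147, 146, 149, 147, 146, 147, 146, 147, 146, 148, 144, 146, 146, 147, 146, 144, 146]
300 [144, 143, 143, 144, 144, 142, 140, 143, 144, 142, 145, 145, 145, 145, 143, 145, 146, 145, 144, 141, 146, 143, 146, 145, 146, 141, 145, 145, 143, 146, 148, 145, 147, 143, 143, 144, 144, 142, 143, 147, 146, 142, 145, 144, 146, 145, 146, 143, 146, 144, 145, 145, 147, 145, 144, 144, 146, 145, 143, 146]
gap underside-lower -0.023886825243252918
head edge 220 91 [ 81.7 -17.9  -5.5]
head edge 258 93 [80.8  0.1 -5.5]
head edge 295 92 [81.2 17.6 -5.5]
head sides 100 199 316 [ 77.4 -28.4  -5.5] [77.4 28.1 -5.5]
head sides 130 201 314 [ 63.2 -28.4  -5.5] [63.2 28.  -5.5]
JOINT [(12, 252), (20, 247), (30, 245)]
```

View pics/w8.png

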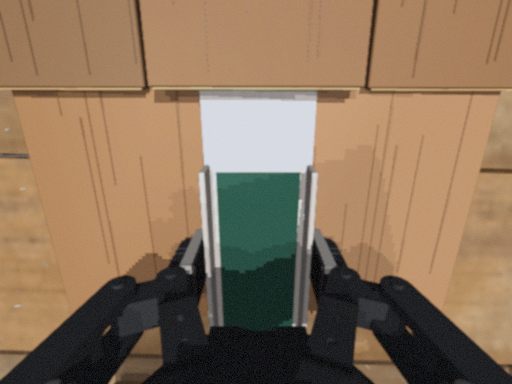

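The head has gone under the middle shingle (cut off at row ~90). The butt is still in line with its neighbours, so nothing is lifted.

>>> drive_tool(commands=[[[0.0049,0.0001,0.0012],[0,0,0]],[[0.0049,0.0002,0.0012],[0,0,0]],[[0.0049,0.0001,0.0012],[0,0,0]],[[0.0049,0.0002,0.0012],[0,0,0]],[[0,0,0],[0,0,0]],[[0,0,0],[0,0,0]]])

```text
t: 12.65
eef_pos: [535.4, 206.3, 58.6]
tool_rot: [-0.001, 0.993, 0.015, 0.12]
force: [0.1, -0.7, 1.6]
grip_width: 54.6
gripper_force: 66.4
```

>>> drive_tool(commands=[[[0.0039,0.0001,0.001],[0,0,0]],[[0.0039,0.0001,0.001],[0,0,0]],[[0.0034,0.0001,0.0008],[0,0,0]],[[0,0,0],[0,0,0]],[[0,0,0],[0,0,0]]])

```text
t: 13.28
eef_pos: [546.8, 206.6, 61.3]
tool_rot: [-0.001, 0.993, 0.015, 0.12]
force: [-0.9, 0.2, 1.2]
grip_width: 54.7
gripper_force: 66.4
```

```bash
sed -i 's/^for c in(215,258,300).*$/for c in(170,180,190,258,325,335): print(c,g[115:170,c].tolist())/' look.py; python3 look.py w9
python3 - <<'E'
import cv2; im=cv2.imread("pics/w9.png"); cv2.imwrite("pics/w9c.png",cv2.resize(im[90:250,120:400],None,fx=2.8,fy=2.8,interpolation=2))
E
```

```text
13.325 [546.77 206.59  61.34] [[0.9707, 0.0306, 0.2384], [0.03, -0.9995, 0.0061], [0.2385, 0.0013, -0.9711]] [-0.97 -0.66 -2.31] [0.13 0.25 0.05] 54.642646158580035
lower [-3.49636988e-01  7.85333132e-03  9.51107183e+00] 4.383548944648718
head [ 4.05916021e-02 -5.21531984e-04 -1.93449412e+01] 0.6342412127888912
170 [163, 166, 163, 165, 166, 164, 164, 162, 167, 163, 164, 165, 165, 162, 164, 164, 163, 162, 163, 163, 165, 164, 165, 167, 164, 164, 165, 166, 166, 163, 166, 166, 167, 163, 164, 163, 166, 165, 163, 165, 163, 164, 159, 158, 186, 194, 169, 137, 134, 138, 156, 180, 188, 188, 189]
180 [166, 166, 166, 165, 163, 164, 165, 165, 165, 165, 165, 163, 164, 164, 164, 165, 164, 164, 165, 165, 165, 165, 165, 162, 164, 163, 166, 163, 165, 166, 163, 166, 165, 165, 167, 162, 165, 163, 165, 163, 166, 165, 155, 154, 178, 190, 154, 104, 98, 124, 149, 175, 183, 187, 182]
190 [164, 163, 166, 163, 166, 164, 165, 164, 165, 165, 164, 165, 164, 162, 165, 164, 166, 163, 165, 162, 163, 165, 164, 164, 164, 165, 164, 163, 164, 163, 164, 163, 165, 162, 162, 164, 162, 164, 164, 164, 163, 165, 158, 153, 181
[... 598 characters left out ...]
80, 182, 182]
335 [162, 163, 160, 162, 162, 164, 160, 163, 162, 162, 161, 162, 162, 161, 163, 162, 163, 164, 162, 162, 163, 162, 162, 162, 163, 162, 161, 162, 162, 162, 161, 163, 162, 162, 161, 160, 160, 160, 161, 161, 161, 162, 156, 154, 172, 188, 160, 125, 116, 121, 140, 170, 181, 179, 183]
gap underside-lower -9.557918012346555Traceback (most recent call last):
  File "look.py", line 20, in <module>
    r=np.nonzero(w[:150,c])[0]; print("head edge",c,r.min(),cast((c,r.min()-.5),zh))
                                                    ~~~~~^^
    return umr_minimum(a, axis, None, out, keepdims, initial, where)
ValueError: zero-size array to reduction operation minimum which has no identity
```

View pics/w9c.png

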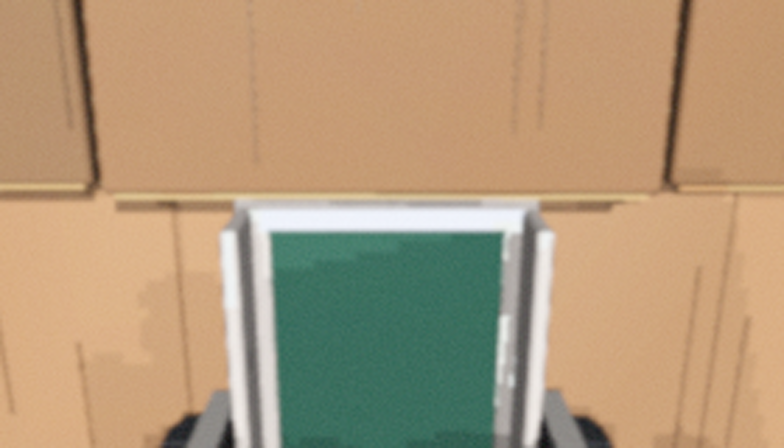

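The sides are a few mm short of the butt (rail ends at crop row ~205, butt at ~195) and the shingle is at rest. I advance a little more, then press.

>>> drive_tool(commands=[[[0.0015,0,0.0004],[0,0,0]],[[0.0001,0,-0.0004],[0,0,0]],[[0.0001,0,-0.0003],[0,0,0]],[[0,0,0],[0,0,0]],[[0,0,0],[0,0,0]],[[0,0,0],[0,0,0]]])

```text
t: 14.12
eef_pos: [547.5, 206.6, 61.5]
tool_rot: [-0.001, 0.993, 0.015, 0.119]
force: [-7.7, -1.8, 8.4]
grip_width: 54.7
gripper_force: 67.4
```

Run:
```python
from h import *
im,P=cloud("wrist"); s=manip.sense(); f=viewer.grab_frame("wrist"); p=s["eef_pos"]; T=q2R(s["tool_rot"]); Q=(P-p)@T
K=np.array(f["camera_matrix"]);M=np.array(f["mount"])
def cast(px,z):
    dd=M[:3,:3]@np.r_[(np.array(px,float)-[K[0,2],K[1,2]])/[K[0,0],K[1,1]],1]; o=M[:3,3]; return (o+(z-o[2])/dd[2]*dd).round(1)
print(s["t"],p.round(2),T.round(4).tolist(),"F tool",(s["force"]@T).round(2),s["wrist_torque"].round(2),s["grip_width"])
g=cv2.cvtColor(im,cv2.COLOR_RGB2GRAY).astype(int); print(g[150:175,180].tolist(),g[150:175,258].tolist())
for z in(-10.5,): print([(r,cast((180,r),z)[0]) for r in(160,162,164,166)])
L=lambda a,b,c,d: np.nanmedian(Q[a:b,c:d],(0,1)).round(2)
print("lower",L(185,215,150,185),L(185,215,335,370),"pan",L(185,220,235,280),"tab",L(100,150,160,350),"left",L(100,140,80,125),"right",L(100,140,385,430))
```

```text
14.175 [547.48 206.58  61.5 ] [[0.9714, 0.0306, 0.2356], [0.0302, -0.9995, 0.0055], [0.2357, 0.0018, -0.9718]] F tool [-5.08  1.06 -9.35] [0.03 0.92 0.07] 54.6551607098653
[165, 164, 164, 165, 162, 165, 165, 165, 162, 152, 166, 190, 175, 126, 97, 109, 143, 174, 184, 183, 185, 186, 182, 185, 187] [165, 164, 165, 163, 164, 163, 162, 165, 162, 154, 172, 202, 200, 176, 170, 188, 211, 234, 241, 243, 242, 232, 188, 132, 111]
[(160, np.float64(49.2)), (162, np.float64(48.2)), (164, np.float64(47.2)), (166, np.float64(46.2))]
lower [ 25.05 -49.89  -2.64] [25.12 51.68 -2.6 ] pan [24.98 -0.48 -5.89] tab [ 67.04  -1.71 -16.87] left [ 68.89 -73.82  -9.82] right [68.48 70.78 -9.66]
```

Run:
```python
from h import *
print(manip.hand_in())
```

```text
the job is handed in; nothing more can be done
None
```

I handed the job in at about 14 s, with the gripper still holding the flashing by its side edges; no verdict came back. By my measurements its head is about 43 mm under the middle shingle, straight on the joint, pressed flat with about 10 N, and the shingle is at rest.

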